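# Switch off the plate warmer and present the dish with its tomato

### The job

Switch the plate warmer off by turning its knob clockwise (seen from above) past the click to its stop and let go of it; only then lift the steel dish by its bridge handle straight up, roughly 10 cm clear of the hot plate, and above it turn the dish a quarter turn so that its blue tab points at the wooden serving board. Keep the dish level throughout and the loose tomato in its centre, untouched, and leave the pot, jar and spoon where they are. Finish still holding the dish there, steady and level, with nothing else supporting it.

Things in the scene. Friction and masses are not known exactly. Their poses are not given: they have to be found in the camera images.
- hotplate (a point): centre of the round black hot plate (176 mm across) on the fixed aluminium warmer, at its surface, 60 mm above the worktop. The warmer is 230 mm wide and reaches 95 mm from here along its x axis, 215 mm along -x; its top is 58 mm high. x points from the knob to the hot plate, z up. The knob's axis is 165 mm from here along -x
- knob_grip (a point): grip point of the black knob, on its vertical axis, 37 mm above the warmer's top: a bar 42 mm long (along this point's x, which turns with it), 14 mm thick (y), 32 mm tall, top 7 mm above this point, on a disc 44 mm wide, 8 mm high; white line at the -x end. On: its x is 0.7 rad counter-clockwise of the warmer's x; off: 0.7 rad clockwise of it
- knob (a joint): knob angle in rad, growing clockwise seen from above: 0 = on, 1.4 = off at its stop. An over-centre spring holds it at 0, where it starts, and resists with up to about 0.07 N m until 0.7; past that it clicks on to 1.4 by itself and stays there
- dish: loose round shallow steel dish, about 0.32 kg, 146 mm across, rim 23 mm high, foot 92 mm across; origin at the centre of its underside. Starts standing on the hot plate, its tab pointing roughly at the knob. Its x axis runs level from its centre through the blue tab (28 mm wide, its end 97 mm from the centre), z up
- dish_in (a point): centre of the dish's inside, 8 mm above its underside. The inside is a shallow cone, 5 degrees steep out to 35 mm from the centre, then 18 degrees: the tomato rolls off centre if the dish tilts by more than 5 degrees or is accelerated sideways by more than about 0.8 m/s2
- dish_grip (a point): middle of the black grip on the dish's bridge handle, 103 mm above the dish's underside, right above its centre. The grip is 70 mm long along the dish's y axis, 18 mm thick along its x axis, 22 mm tall; its steel strap spans the dish along y on posts 68 mm from the centre
- tomato_center (a point): centre of the loose red cherry tomato, a ball 32 mm across, 20 g, lying in the middle of the dish under the bridge handle (its top is 40 mm above the dish's underside)
- board: fixed wooden serving board, 160 mm by 190 mm, 16 mm thick, flat on the worktop to the left or the right of the warmer, about 0.28 to 0.33 m from the hot plate's centre; origin at the centre of its underside
- pot: bystander: lidded steel pot, 150 mm across (200 mm over its handles), 128 mm tall to the lid's knob, on the other side of the warmer from the board; origin under its centre
- jar: bystander: amber jar with green cap, 48 mm across, 75 mm tall, on the left beside the knob end of the warmer; origin under its centre
- spoon: bystander: spoon 190 mm long lying on the right beside the knob end of the warmer, along its own x axis
There are look-alikes about, which are no part of the job. Of the things like the part that bears tomato_center, leave any that is turquoise; of the rest the smaller one is meant.

How it is judged:
By the outcome, as a careful person would: the job done as asked, in the order asked, and still so for the second after the job is handed in, while the arm keeps its last pose, push and grip.
It also fails if it takes over 51 s, if anything falls off the work surface, if the arm or the gripper's body presses on something with over 40 N, if the wrist force passes 120 N, or if a joint passes its speed limit or range.

### The arm

A 7-joint arm with a two-finger parallel gripper is mounted at the origin on the work surface. World frame = base frame: x ahead of the robot, y to its left, z up, the work surface at z = 0. Lengths are in m, angles in rad, forces in N, time in s.
With the tool pointing down it reaches from about 0.35 to 0.9 m from the base axis. Payload 8.1 kg.
Tool frame: the origin (TCP) lies at the very end of the fingers, on their centre line; the grasp point (between the pads) lies 19 mm behind it (arm.grip_point_offset is the distance from the TCP to the grasp point, in m); z points along the fingers, y is the line along which they close (so a half turn about z gives the same grasp; the last joint's range is limited). The gripper opens to 85 mm and grips with 20 to 120 N. Pads are 22 mm wide; open, the fingers measure 114 mm over their backs; the gripper's body (76 mm by 85 mm) begins 54 mm behind the grasp point. The pads swing forward as they close: fully open they stand 13 mm farther back than shut.
Start: joints at [1.228, 0.434, 0.025, 1.573, -0.012, 1.134, -0.075], TCP at [0.148, -0.607, 0.231] pointing down, gripper open.
Joint ranges: [-2.62, 2.62], [-0.44, 2.09], [-1.27, 1.32], [0.08, 2.57], [-1.32, 4.46], [0.12, 2], [-2.74, 2.74]. Speed limits (rad/s): [2.22, 2.22, 3.01, 3.01, 3.14, 3.14, 3.14].

### API

Orientations are given as [roll, pitch, yaw] about the fixed x, y, z axes, in that order (R = Rz(yaw) Ry(pitch) Rx(roll)).
In Python, from workcell import arm gives the robot as it stands.
- The arm moves only by the shell command python3 -m inch 'ROWS'. ROWS is JSON, a list of rows, each an object with "slide": the shift along the tool's x, y, z in units of 40 mm (1.0 is 40 mm), a list of three; "twist": the turn about the tool's z in units of 6 degrees (1.0 is 6 degrees); "fingers": the opening, from -1 (shut) to 1 (fully open). In form: [{"slide": [tx, ty, tz], "twist": twist, "fingers": fingers}, ...]. A call has 1 to 8 rows; each row shifts and turns the commanded pose from where the row before left it, along the tool's axes as they then stand; what a row does not reach is not made up. A row lasts 1/12 s, in which the tool goes at most 41.7 mm and 7.16 degrees, less where a joint would pass 70% of its speed; a pose out of reach is approached as far as the arm can. A call is refused whole if a number of a shift passes 1 or a number of a turn 1, either way. A call with a gripper value outside its range is refused whole. The fingers move at their own pace and stop on an object; the grip force is fixed at half the most. Time passes only in rows, so rows that do not move let the fingers close. It gives the time, the measured TCP pose, the force, the opening and the grip force at its end, in the units of the state.
- arm.observe(): the state, without advancing time (a new reading comes with each control period).
- arm.read_camera(name): name is "scene" or "top" or "wrist"; returns a dict with "frame" (480x640x3 uint8, blue, green, red), "K" (3x3 intrinsics, pixels), "R" (3x3) and "t" (3): a world point X has camera coordinates R X + t; the wrist camera has in their place "hand_eye" (4x4, takes a point from camera to tool coordinates, whose origin is the TCP and whose axes are the flange's). Camera axes: x right, y down, z forward; pixel columns grow to the right and rows downward; lengths in m; the calibration is good to about 2 mm. A picture is of the moment at which its call begins: read the wrist's pose just before it. There is no depth.
- arm.job_done(): hands the job in; it is judged then, once.
The state is a dict: "time": time; "joint_positions": joint angles; "dq": joint speeds; "joint_efforts": joint torques, N m; "position": TCP position; "tool_rot": TCP orientation; "ft_force": force on the tool from outside, world axes, zero at the start; "moment": the same for the moment, N m; "opening": opening from 0.0 (shut) to 1.0 (fully open); "finger_force": force on a finger pad.
Only numpy, scipy, OpenCV 4.12 (cv2) and the standard library are available. Lean on these libraries where they do the work, as an engineer would, in place of code of your own. Each camera call takes 0.05 s, during which the arm holds its last target. There are 200 camera calls.

## Working session

There is one attempt and no reset: what is moved stays moved. The work goes in short steps, Python scripts to look and compute and a shell command to move; the robot and the scene stay as the last step left them, time stands still between calls to the robot, and variables do not carry over. Pictures are saved under pics/ and viewed, at most 10 in all, crops included, and the job is handed in when it is done.

```bash
mkdir -p pics; ls; python3 - <<'E'
from workcell import arm
import cv2,numpy as np
o=arm.observe();print({k:np.round(v,3) for k,v in o.items()},arm.grip_point_offset)
for n in("scene","top"):
    c=arm.read_camera(n);cv2.imwrite(f"pics/{n}0.png",c["frame"]);np.savez(f"pics/{n}0.npz",**c)
    print(n,np.round(c["K"],1).tolist(),np.round(c["R"],3).tolist(),np.round(c["t"],3))
E
```

```text
pics
{'time': np.float64(0.0), 'joint_positions': array([ 1.228,  0.435,  0.025,  1.574, -0.012,  1.134, -0.075]), 'dq': array([0.   , 0.   , 0.002, 0.   , 0.001, 0.001, 0.   ]), 'joint_efforts': array([ 1.0000e-03, -6.7046e+01,  1.0250e+00, -3.1622e+01,  1.6000e-02,
        1.2000e-02, -0.0000e+00]), 'position': array([ 0.148, -0.607,  0.231]), 'tool_rot': array([-3.14,  0.  ,  0.24]), 'ft_force': array([-0.246, -0.384,  0.264]), 'moment': array([ 0.   , -0.026, -0.005]), 'finger_force': np.float64(0.0), 'opening': np.float64(1.004)} 0.0187
scene [[575.8, 0.0, 315.9], [0.0, 575.8, 230.8], [0.0, 0.0, 1.0]] [[0.222, 0.975, -0.01], [0.791, -0.186, -0.583], [-0.571, 0.122, -0.812]] [-0.161 -0.388  1.517]
top [[593.5, 0.0, 316.0], [0.0, 593.5, 228.9], [0.0, 0.0, 1.0]] [[-0.017, -1.0, 0.011], [-0.991, 0.016, -0.135], [0.135, -0.013, -0.991]] [0.049 0.636 1.159]
```

View pics/top0.png

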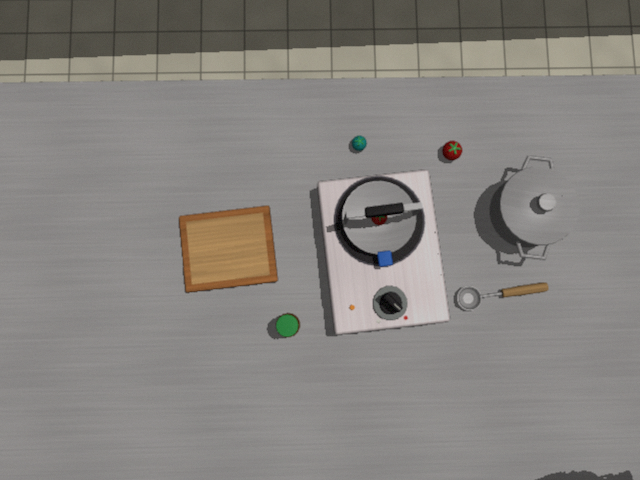

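View pics/scene0.png

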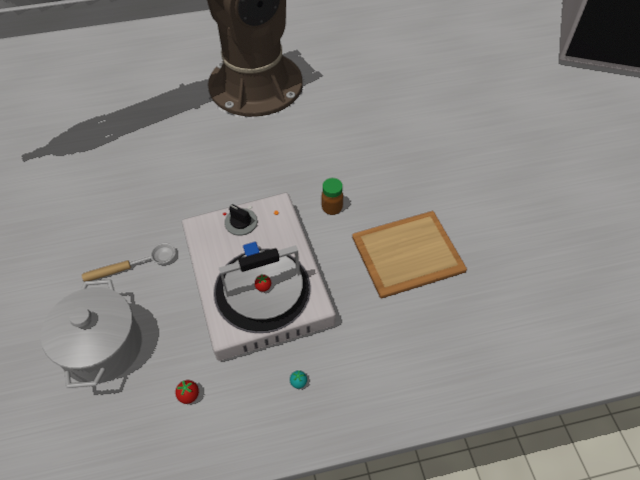

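Candidates for the tomato (top view): red in the dish (379,218), a larger red one on the worktop (453,150) and a turquoise one (359,143). I choose the one in the dish, so the dish on the hot plate. I'll check that in a close crop.

```bash
cat > h.py <<'E'
import numpy as np,cv2
def load(n): return dict(np.load(f"pics/{n}.npz"))
def ray(c,uv):
    d=c["R"].T@np.linalg.solve(c["K"],[*uv,1.]);return -c["R"].T@c["t"],d/np.linalg.norm(d)
def onz(c,uv,z):
    o,d=ray(c,uv);return o+d*(z-o[2])/d[2]
def tri(a,b):
    A=np.zeros((3,3));y=np.zeros(3)
    for o,d in(a,b):
        P=np.eye(3)-np.outer(d,d);A+=P;y+=P@o
    return np.linalg.solve(A,y)
E
python3 - <<'E'
from h import *
t=load("top0");s=load("scene0")
a=cv2.resize(t["frame"][160:340,310:460],None,fx=3.3,fy=3.3,interpolation=2)
b=cv2.resize(s["frame"][190:360,175:340],None,fx=2.4,fy=3.3*180/170/3.3*3.494/1.06,interpolation=2) if 0 else cv2.resize(s["frame"][190:360,205:295],None,fx=3.3,fy=3.3,interpolation=2)
h=max(a.shape[0],b.shape[0]);p=lambda i:cv2.copyMakeBorder(i,0,h-i.shape[0],0,0,0)
cv2.imwrite("pics/crop1.png",np.hstack([p(a),p(b)]))
for c,n in((t,"top"),(s,"scene")):
    hsv=cv2.cvtColor(c["frame"],cv2.COLOR_BGR2HSV)
    for nm,lo,hi in(("blue",(105,120,60),(130,255,255)),("red",(0,150,50),(6,255,255)),("wood",(8,90,60),(22,255,255)),("black",(0,0,0),(180,255,38))):
        m=cv2.inRange(hsv,lo,hi);k,l,st,ce=cv2.connectedComponentsWithStats(m)
        for i in range(1,k):
            if st[i,4]>40:
                r=cv2.minAreaRect(np.argwhere(l==i)[:,::-1].astype(np.float32))
                print(n,nm,ce[i].round(1),st[i,4],np.round(r[0],1),np.round(r[1],1),round(r[2],1))
E
```

```text
top blue [384.6 258.2] 205 [384.7 258.2] [14.5 14.5] 80.5
top red [450.7 151.5] 159 [451. 151.] [17. 17.] 45.0
top red [378.3 220.1] 59 [379.2 220.3] [ 7.5 14.3] 85.6
top wood [227.4 248.7] 7059 [227.  248.7] [76.9 93.1] 83.3
top wood [524.9 289.4] 389 [524.7 289.4] [ 8.8 45.4] 81.3
top black [349.7 231.8] 501 [352.7 227. ] [83.9 35.4] 78.8
top black [381.5 210.5] 263 [383.9 210.6] [10.7 37.3] 82.6
top black [388.  303.9] 259 [388.5 304.5] [22.6 17. ] 45.0
scene blue [250.9 248.8] 161 [251.  248.9] [11.7 14.5] 71.6
scene red [262.8 284.7] 142 [262.5 284. ] [12. 15.] 90.0
scene red [187.8 393.6] 281 [187.4 392. ] [19.7 23.3] 48.4
scene wood [331.3 204. ] 318 [332.  203.5] [21. 20.] 90.0
scene wood [407.8 253.8] 6122 [409.2 252.5] [70.2 99.3] 72.8
scene wood [105.5 270.9] 405 [105.7 270.8] [ 8.7 48.3] 73.3
scene black [211.5   9.4] 48 [212.  10.] [21.5  3.6] 68.7
scene black [219.6   3.1] 49 [220.5   2.5] [12.7  5.7] 45.0
scene black [257.1  11.8] 982 [259.   13.5] [27. 44.] 90.0
scene black [608.5  32.3] 3933 [602.5  33. ] [66. 73.] 90.0
scene black [223.3  42.8] 104 [224.2  43.9] [31.1  6.1] 80.5
scene black [274.5  49.1] 142 [274.   49.5] [25. 10.] 90.0
scene black [282.1  71. ] 170 [280.9  71.1] [26.9 10.4] 76.0
scene black [239.6 218.1] 336 [240.  217.5] [21. 20.] 90.0
scene black [257.9 259.5] 513 [254.1 259.5] [15.2 48.4] 74.1
scene black [262.  310.3] 1356 [263.7 300.7] [58.9 92.9] 82.2
```

View pics/crop1.png

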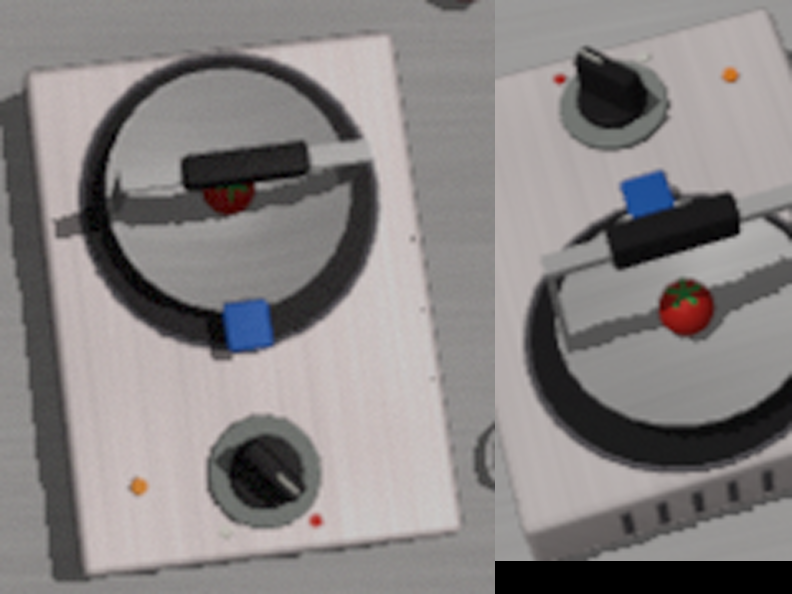

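The crop confirms it: the small red tomato sits in the dish under the black bridge grip, centre (384,210) in the top image. The blue tab (385,258) points toward the knob (389,303), and the knob's white line points at the red mark.

```bash
python3 - <<'E'
from h import *
t=load("top0");s=load("scene0")
T=lambda x,y:(310+x/3.3,160+y/3.3); S=lambda x,y:(205+(x-495)/3.3,190+y/3.3)
W=np.array([onz(t,T(*p),.058) for p in((30,73),(390,36),(460,530),(85,573))]);print(W.round(3))
x=W[0]-W[3]+W[1]-W[2];print("warmer yaw",np.arctan2(x[1],x[0]));x/=np.linalg.norm(x)
far=(W[0]+W[1])/2;near=(W[2]+W[3])/2;print("len",np.linalg.norm(far-near),"hp",far-.095*x,near+.215*x)
print("hp ring",onz(t,T(229,202),.06),"kn disc",onz(t,T(264,471),.058),"kn pred",near+.05*x)
L=tri(ray(t,T(184,170)),ray(s,S(737,215)));R=tri(ray(t,T(308,158)),ray(s,S(614,248)))
print("grip",L,R,(L+R)/2,np.arctan2(*(L-R)[1::-1]))
print("grip top at z.163", onz(t,T(246,165),.168))
b=onz(t,(384.7,258.2),.06+.022);b2=tri(ray(t,(384.7,258.2)),ray(s,(251,248.9)));print("tab",b,b2)
print("tom",tri(ray(t,T(229,185)),ray(s,S(686,307))))
print("board",onz(t,(227.2,248.7),.016))
print("line",[onz(t,T(*p),.102) for p in((275,477),(300,495))])
E
```

```text
[[ 0.73   0.031  0.058]
 [ 0.75  -0.192  0.058]
 [ 0.449 -0.22   0.058]
 [ 0.428  0.003  0.058]]
warmer yaw 0.09249406877916928
len 0.3030812638509518 hp [ 0.64534751 -0.0892675   0.058     ] [ 0.65223667 -0.08862847  0.058     ]
hp ring [ 0.64789284 -0.08877152  0.06      ] kn disc [ 0.48561416 -0.10477707  0.058     ] kn pred [ 0.48794197 -0.10386824  0.058     ]
grip [ 0.65158198 -0.05068921  0.16112893] [ 0.65730162 -0.11857852  0.16182246] [ 0.6544418  -0.08463386  0.16147569] 1.65484725700647
grip top at z.163 [ 0.65247201 -0.08573259  0.168     ]
tab [ 0.57164152 -0.09414344  0.082     ] [ 0.57190519 -0.09385977  0.07993342]
tom [ 0.6547766  -0.08505198  0.08394438]
board [0.60211464 0.22140094 0.016     ]
line [array([ 0.48167849, -0.10505949,  0.102     ]), array([ 0.47119304, -0.11906143,  0.102     ])]
```

```bash
A='{"x":0}'
python3 -m inch '[{"slide":[0.466,-0.424,0],"twist":0,"fingers":0.2},{"slide":[0.466,-0.424,0],"twist":0,"fingers":0.2},{"slide":[0.466,-0.424,0],"twist":0,"fingers":0.2},{"slide":[0.466,-0.424,0],"twist":0,"fingers":0.2},{"slide":[0.466,-0.424,0],"twist":0,"fingers":0.2},{"slide":[0.466,-0.424,0],"twist":0,"fingers":0.2},{"slide":[0.466,-0.424,0],"twist":0,"fingers":0.2},{"slide":[0.466,-0.424,0],"twist":0,"fingers":0.2}]'
python3 -m inch '[{"slide":[0.466,-0.424,0],"twist":0,"fingers":0.2},{"slide":[0.466,-0.424,0],"twist":0,"fingers":0.2},{"slide":[0.466,-0.424,0],"twist":0,"fingers":0.2},{"slide":[0.466,-0.424,0],"twist":0,"fingers":0.2},{"slide":[0.466,-0.424,0],"twist":0,"fingers":0.2},{"slide":[0.466,-0.424,0],"twist":0,"fingers":0.2},{"slide":[0.466,-0.424,0],"twist":0,"fingers":0.2},{"slide":[0.466,-0.424,0],"twist":0,"fingers":0.2}]'
python3 -m inch '[{"slide":[0.466,-0.424,0],"twist":0,"fingers":0.2},{"slide":[0.466,-0.424,0],"twist":0,"fingers":0.2},{"slide":[0.466,-0.424,0],"twist":0,"fingers":0.2},{"slide":[0.466,-0.424,0],"twist":0,"fingers":0.2},{"slide":[0.466,-0.424,0],"twist":0,"fingers":0.2},{"slide":[0.466,-0.424,0],"twist":0,"fingers":0.2},{"slide":[0.466,-0.424,0],"twist":0,"fingers":0.2},{"slide":[0.466,-0.424,0],"twist":0,"fingers":0.2}]'
python3 -m inch '[{"slide":[0,0,0],"twist":-0.9,"fingers":0.2},{"slide":[0,0,0],"twist":-0.9,"fingers":0.2},{"slide":[0,0,0],"twist":-0.9,"fingers":0.2},{"slide":[0,0,0],"twist":-0.9,"fingers":0.2},{"slide":[0,0,0],"twist":-0.9,"fingers":0.2},{"slide":[0,0,0],"twist":-0.75,"fingers":0.2},{"slide":[0,0,0],"twist":0,"fingers":0.2}]'
python3 - <<'E'
from workcell import arm
import cv2,numpy as np
o=arm.observe();print(o["position"],o["tool_rot"],o["joint_positions"].round(2) if hasattr(o["joint_positions"],"round") else o["joint_positions"])
c=arm.read_camera("wrist");cv2.imwrite("pics/w1.png",c["frame"])
from scipy.spatial.transform import Rotation as Ro
T=np.eye(4);T[:3,:3]=Ro.from_euler("xyz",o["tool_rot"]).as_matrix();T[:3,3]=o["position"]
M=np.linalg.inv(T@np.array(c["hand_eye"]));np.savez("pics/w1.npz",frame=c["frame"],K=c["K"],R=M[:3,:3],t=M[:3,3])
print(M.round(3).tolist())
E
```

```text
time: 0.77
position: [0.2614, -0.4386, 0.231]
tool_rot: [-3.141, 0.0, 0.24]
ft_force: [0.2, -0.0, -0.3]
opening: 0.6
finger_force: 0.0
time: 1.43
position: [0.374, -0.2715, 0.2311]
tool_rot: [-3.141, 0.0, 0.24]
ft_force: [0.2, -1.0, 0.2]
opening: 0.6
finger_force: 0.0
time: 2.1
position: [0.4867, -0.1044, 0.2311]
tool_rot: [-3.141, 0.0, 0.24]
ft_force: [1.0, -0.1, -0.4]
opening: 0.601
finger_force: 0.0
time: 2.68
position: [0.4861, -0.1056, 0.231]
tool_rot: [-3.141, 0.0, 0.793]
ft_force: [-0.3, 0.1, 0.6]
opening: 0.601
finger_force: 0.0
[ 0.48606861 -0.10555378  0.23098332] [-3.14100238e+00  3.78651234e-04  7.93107408e-01] [ 0.44  0.26 -0.41  1.85  0.12  1.05 -0.79]
[[0.712, -0.702, 0.0, -0.419], [-0.664, -0.673, 0.326, 0.209], [-0.229, -0.232, -0.945, 0.466], [0.0, 0.0, 0.0, 1.0]]
```

View pics/w1.png

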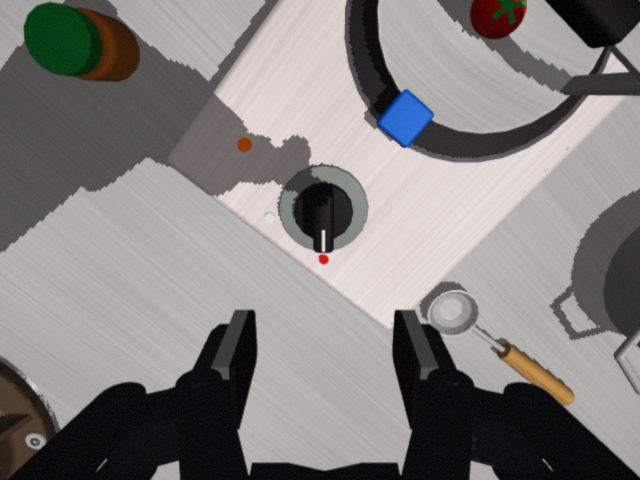

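The wrist view shows the knob disc at (323,208), the bar vertical in the image with its white line at (323,240), and the fingers centred about column 324. The alignment looks right.

```bash
python3 - <<'E'
from h import *
c=load("w1");print(onz(c,(323,208),.058),[onz(c,p,.102) for p in((323,250),(323,230),(322,184))])
h=[onz(c,p,.058) for p in((216,195),(390,329))];print(h,"near-edge yaw",np.arctan2(*(h[0]-h[1])[1::-1])-np.pi/2)
E
```

```text
[ 0.48515786 -0.10334808  0.058     ] [array([ 0.47272006, -0.1161212 ,  0.102     ]), array([ 0.48273592, -0.10597829,  0.102     ]), array([ 0.50413131, -0.08339454,  0.102     ])]
[array([ 0.43469162, -0.03939094,  0.058     ]), array([ 0.45142621, -0.21802061,  0.058     ])] near-edge yaw 0.0934105070142901
```

```bash
python3 -m inch '[{"slide":[0.04,-0.03,0.5],"twist":0,"fingers":0.2},{"slide":[0,0,0.6],"twist":0,"fingers":0.2},{"slide":[0,0,0.6],"twist":0,"fingers":0.2},{"slide":[0,0,0.6],"twist":0,"fingers":0.2},{"slide":[0,0,0.6],"twist":0,"fingers":0.2},{"slide":[0,0,0.5],"twist":0,"fingers":0.2},{"slide":[0,0,0.3],"twist":0,"fingers":0.2},{"slide":[0,0,0.17],"twist":0,"fingers":0.2}]'
python3 -m inch '[{"slide":[0,0,0],"twist":0,"fingers":-1},{"slide":[0,0,0],"twist":0,"fingers":-1},{"slide":[0,0,0],"twist":0,"fingers":-1},{"slide":[0,0,0],"twist":0,"fingers":-1},{"slide":[0,0,0],"twist":0,"fingers":-1},{"slide":[0,0,0],"twist":0,"fingers":-1},{"slide":[0,0,0],"twist":0,"fingers":-1},{"slide":[0,0,0],"twist":0,"fingers":-1}]'
```

```text
time: 3.4
position: [0.4855, -0.1035, 0.0747]
tool_rot: [-3.139, 0.002, 0.787]
ft_force: [0.0, 0.2, -0.7]
opening: 0.604
finger_force: 0.0
time: 4.07
position: [0.4871, -0.1033, 0.0775]
tool_rot: [3.14, -0.001, 0.789]
ft_force: [-2.4, 1.4, 6.9]
opening: 0.151
finger_force: 59.5
```

```bash
python3 -m inch '[{"slide":[0,0,0],"twist":0.5,"fingers":-1},{"slide":[0,0,0],"twist":0.7,"fingers":-1},{"slide":[0,0,0],"twist":0.7,"fingers":-1},{"slide":[0,0,0],"twist":0.7,"fingers":-1},{"slide":[0,0,0],"twist":0.7,"fingers":-1},{"slide":[0,0,0],"twist":0.7,"fingers":-1},{"slide":[0,0,0],"twist":0.7,"fingers":-1},{"slide":[0,0,0],"twist":0.7,"fingers":-1}]'
python3 -m inch '[{"slide":[0,0,0],"twist":0.7,"fingers":-1},{"slide":[0,0,0],"twist":0.7,"fingers":-1},{"slide":[0,0,0],"twist":0.7,"fingers":-1},{"slide":[0,0,0],"twist":0.7,"fingers":-1},{"slide":[0,0,0],"twist":0.7,"fingers":-1},{"slide":[0,0,0],"twist":0.7,"fingers":-1},{"slide":[0,0,0],"twist":0.7,"fingers":-1},{"slide":[0,0,0],"twist":0.7,"fingers":-1}]'
python3 -m inch '[{"slide":[0,0,0],"twist":0.7,"fingers":-1},{"slide":[0,0,0],"twist":0.7,"fingers":-1},{"slide":[0,0,0],"twist":0.7,"fingers":-1},{"slide":[0,0,0],"twist":0.5,"fingers":-1},{"slide":[0,0,0],"twist":0,"fingers":-1},{"slide":[0,0,0],"twist":0,"fingers":-1}]'
python3 -c "
from workcell import arm;o=arm.observe();print(o['moment'],o['joint_positions'])"
```

```text
time: 4.73
position: [0.4873, -0.1039, 0.0776]
tool_rot: [3.14, -0.002, 0.22]
ft_force: [-0.9, -0.2, 4.3]
opening: 0.15
finger_force: 59.2
time: 5.4
position: [0.4873, -0.1046, 0.0776]
tool_rot: [3.141, -0.002, -0.367]
ft_force: [-1.1, -2.7, 5.1]
opening: 0.151
finger_force: 59.3
time: 5.9
position: [0.4871, -0.1048, 0.0776]
tool_rot: [3.141, -0.002, -0.634]
ft_force: [-1.7, -4.7, 5.1]
opening: 0.151
finger_force: 63.3
[-1.02992603  0.5245144   1.05583533] [ 0.08711399  0.42593984  0.02105581  2.05099534 -0.01134413  0.66294607
 -2.08935647]
```

```bash
python3 -m inch '[{"slide":[0,0,0],"twist":-0.3,"fingers":0.2},{"slide":[0,0,0],"twist":0,"fingers":0.2},{"slide":[0,0,0],"twist":0,"fingers":0.2},{"slide":[0,0,0],"twist":0,"fingers":0.2},{"slide":[0,0,0],"twist":0,"fingers":0.2},{"slide":[0,0,-0.3],"twist":0,"fingers":0.2},{"slide":[0,0,-0.6],"twist":0,"fingers":0.2},{"slide":[0,0,-0.8],"twist":0,"fingers":0.2}]'
python3 -m inch '[{"slide":[0,0,-0.8],"twist":0,"fingers":0.2},{"slide":[0,0,-0.8],"twist":0,"fingers":0.2},{"slide":[0,0,-0.6],"twist":0,"fingers":0.2},{"slide":[0,0,-0.3],"twist":-0.9,"fingers":0.2},{"slide":[0,0,0],"twist":-0.9,"fingers":0.2},{"slide":[0,0,0],"twist":-0.9,"fingers":0.2},{"slide":[0,0,0],"twist":-0.9,"fingers":0.2},{"slide":[0,0,0],"twist":-0.9,"fingers":0.2}]'
python3 -m inch '[{"slide":[0,0,0],"twist":-0.9,"fingers":0.2},{"slide":[0,0,0],"twist":-0.9,"fingers":0.2},{"slide":[0,0,0],"twist":-0.9,"fingers":0.2},{"slide":[0,0,0],"twist":-0.9,"fingers":0.2},{"slide":[0,0,0],"twist":-0.9,"fingers":0.2},{"slide":[0,0,0],"twist":-0.9,"fingers":0.2},{"slide":[0,0,0],"twist":-0.9,"fingers":0.2},{"slide":[0,0,0],"twist":-0.9,"fingers":0.2}]'
python3 -m inch '[{"slide":[0,0,0],"twist":-0.9,"fingers":0.2},{"slide":[0,0,0],"twist":-0.9,"fingers":0.2},{"slide":[0,0,0],"twist":-0.9,"fingers":0.2},{"slide":[0,0,0],"twist":-0.9,"fingers":0.2},{"slide":[0,0,0],"twist":-0.9,"fingers":0.2},{"slide":[0,0,0],"twist":-0.9,"fingers":0.2},{"slide":[0,0,0],"twist":-0.9,"fingers":0.2},{"slide":[0,0,0],"twist":-0.9,"fingers":0.2}]'
cat >> h.py <<'E'
def snap(name,cam="wrist"):
    from workcell import arm
    from scipy.spatial.transform import Rotation as Ro
    o=arm.observe();c=arm.read_camera(cam);cv2.imwrite(f"pics/{name}.png",c["frame"])
    if cam=="wrist":
        T=np.eye(4);T[:3,:3]=Ro.from_euler("xyz",o["tool_rot"]).as_matrix();T[:3,3]=o["position"]
        M=np.linalg.inv(T@np.array(c["hand_eye"]));c=dict(frame=c["frame"],K=c["K"],R=M[:3,:3],t=M[:3,3])
    np.savez(f"pics/{name}.npz",**c);print(o["position"],o["tool_rot"],np.round(o["joint_positions"],2));return c
E
python3 -c "
from h import *;snap('w2')"
```

```text
time: 6.57
position: [0.485, -0.1032, 0.1436]
tool_rot: [3.14, 0.004, -0.604]
ft_force: [0.4, -0.1, 0.6]
opening: 0.598
finger_force: 0.0
time: 7.23
position: [0.4865, -0.1035, 0.2446]
tool_rot: [-3.142, -0.0, -0.128]
ft_force: [0.6, -0.2, 0.6]
opening: 0.604
finger_force: 0.0
time: 7.9
position: [0.4865, -0.1035, 0.2444]
tool_rot: [-3.141, 0.0, 0.626]
ft_force: [0.3, 0.0, -0.1]
opening: 0.599
finger_force: 0.0
time: 8.57
position: [0.4865, -0.1035, 0.2445]
tool_rot: [-3.141, 0.0, 1.38]
ft_force: [-0.9, 0.3, 0.0]
opening: 0.602
finger_force: 0.0
[ 0.48649873 -0.10350416  0.24445383] [-3.14142621e+00  9.15003041e-06  1.38010930e+00] [ 0.33  0.24 -0.27  1.84  0.07  1.08 -0.16]
```

View pics/w2.png

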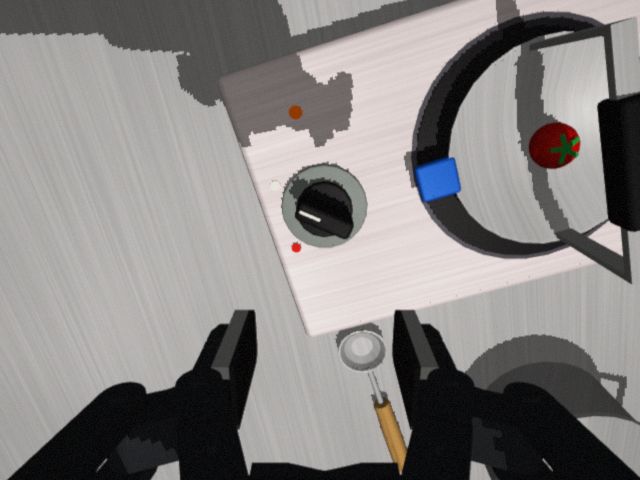

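The knob's white line is at (308,215) and the bar runs to (352,235), so knob x is at about -0.64 rad in the world: off, at its stop. Next I go near the grip and refine its pose.

```bash
python3 -m inch '[{"slide":[-0.03,0.5,-0.1],"twist":0,"fingers":0.6},{"slide":[-0.03,0.54,-0.1],"twist":0,"fingers":0.6},{"slide":[-0.03,0.54,-0.1],"twist":0,"fingers":0.6},{"slide":[-0.03,0.54,-0.1],"twist":0,"fingers":0.6},{"slide":[-0.03,0.54,0],"twist":0,"fingers":0.6},{"slide":[-0.03,0.54,0],"twist":0,"fingers":0.6},{"slide":[-0.03,0.54,0],"twist":0,"fingers":0.6},{"slide":[-0.03,0.54,0],"twist":0,"fingers":0.6}]'
python3 -m inch '[{"slide":[0,0,0],"twist":-0.8,"fingers":0.6},{"slide":[0,0,0],"twist":-0.9,"fingers":0.6},{"slide":[0,0,0],"twist":-0.93,"fingers":0.6},{"slide":[0,0,0],"twist":0,"fingers":0.6},{"slide":[0,0,0],"twist":0,"fingers":0.6}]'
python3 -c "
from h import *;snap('w3')"
```

```text
time: 9.28
position: [0.6536, -0.1464, 0.2603]
tool_rot: [-3.141, 0.0, 1.373]
ft_force: [0.2, -0.2, 0.7]
opening: 0.802
finger_force: 0.0
time: 9.7
position: [0.6526, -0.1461, 0.2603]
tool_rot: [-3.141, -0.0, 1.647]
ft_force: [0.4, -0.5, -0.1]
opening: 0.798
finger_force: 0.0
[ 0.65260651 -0.14613228  0.26026199] [-3.14120947e+00 -2.98429592e-04  1.64668079e+00] [ 0.32  0.51 -0.29  1.39  0.15  1.26  0.1 ]
```

View pics/w3.png

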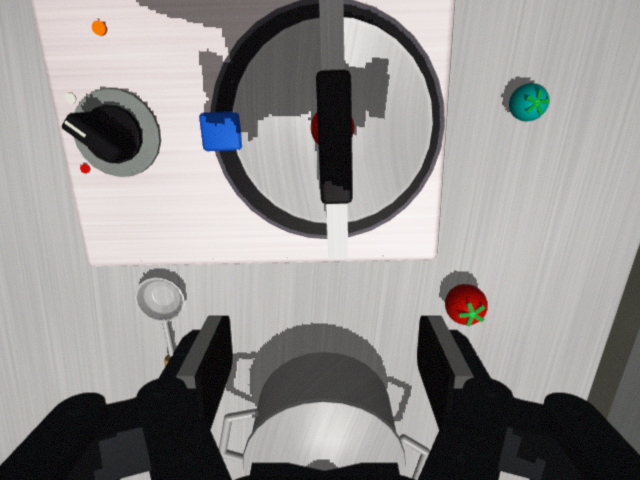

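The wrist view shows the black grip from (334,71) to (337,202), with the strap vertical in the image and the tab at (221,131). The pot lies well below and clear.

```bash
python3 - <<'E'
from h import *
c=load("w3");A=onz(c,(334,71),.172);B=onz(c,(337,202),.174);print(A,B,(A+B)/2,np.arctan2(*(A-B)[1::-1]),np.linalg.norm(A-B))
b=onz(c,(221,131),.083);print("tab",b)
m=(A+B)/2
d=m-b;print("dish x from tab",np.arctan2(d[1],d[0]))
psi=1.6467;tx=np.array([np.cos(psi),np.sin(psi)]);ty=np.array([np.sin(psi),-np.cos(psi)])
for g in(m[:2],np.array([.6535,-.085])):
    e=g-[.6526,-.1461];print(e@tx/.04,e@ty/.04)
E
```

```text
[ 0.64913794 -0.05076021  0.172     ] [ 0.65630309 -0.11756111  0.174     ] [ 0.65272052 -0.08416066  0.173     ] 1.6776490811258666 0.06721384221856636
tab [ 0.57192586 -0.09329631  0.083     ]
dish x from tab 0.11259419604020035
1.5437964734823406 0.12042697088056498
1.5213956744932262 0.13826677704098422
```

```bash
python3 -m inch '[{"slide":[0.3,0.03,0],"twist":0,"fingers":-0.1},{"slide":[0.4,0.04,0],"twist":0,"fingers":-0.1},{"slide":[0.4,0.03,0],"twist":0,"fingers":-0.1},{"slide":[0.3,0.02,0],"twist":0,"fingers":-0.1},{"slide":[0.135,0.007,0],"twist":-0.27,"fingers":-0.1},{"slide":[0,0,0],"twist":0,"fingers":-0.1},{"slide":[0,0,0],"twist":0,"fingers":-0.1}]'
python3 -m inch '[{"slide":[0,0,0.3],"twist":0,"fingers":-0.1},{"slide":[0,0,0.45],"twist":0,"fingers":-0.1},{"slide":[0,0,0.45],"twist":0,"fingers":-0.1},{"slide":[0,0,0.45],"twist":0,"fingers":-0.1},{"slide":[0,0,0.45],"twist":0,"fingers":-0.1},{"slide":[0,0,0.4],"twist":0,"fingers":-0.1},{"slide":[0,0,0.3],"twist":0,"fingers":-0.1},{"slide":[0,0,0.1],"twist":0,"fingers":-0.1}]'
python3 -c "
from h import *;snap('w4');snap('s4','scene')
t=cv2.imread('pics/s4.png')[190:360,175:340];w=cv2.imread('pics/w4.png')
t=cv2.resize(t,None,fx=2,fy=2,interpolation=2);w=cv2.resize(w,(453,340));cv2.imwrite('pics/c4.png',np.hstack([t,w]))"
```

```text
time: 10.33
position: [0.6528, -0.0847, 0.2606]
tool_rot: [3.142, 0.001, 1.68]
ft_force: [0.2, -0.3, -0.2]
opening: 0.449
finger_force: 0.0
time: 11.0
position: [0.6514, -0.0856, 0.1416]
tool_rot: [-3.138, -0.0, 1.678]
ft_force: [-0.3, 0.3, -0.3]
opening: 0.453
finger_force: 0.0
[ 0.65135345 -0.08561936  0.14156054] [-3.13781194e+00 -1.70949512e-04  1.67813224e+00] [ 0.24  0.59 -0.3   1.57  0.19  1.02 -0.  ]
[ 0.65162348 -0.08538541  0.14203316] [-3.13827261e+00 -2.27435669e-04  1.67842632e+00] [ 0.24  0.59 -0.3   1.57  0.19  1.02 -0.  ]
```

View pics/c4.png

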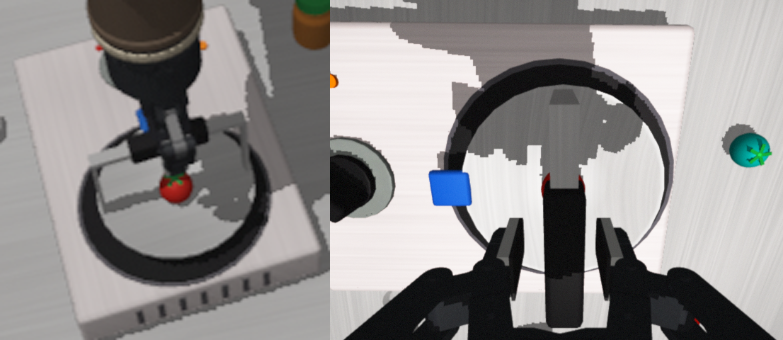

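The grip (cols 546–585) sits between the pads (523/597), about 1–2 mm off centre, and the tomato is clear below. I nudge and close gently.

```bash
python3 -m inch '[{"slide":[0,0.03,0],"twist":0,"fingers":-0.2},{"slide":[0,0,0],"twist":0,"fingers":-0.3},{"slide":[0,0,0],"twist":0,"fingers":-0.4},{"slide":[0,0,0],"twist":0,"fingers":-0.45},{"slide":[0,0,0],"twist":0,"fingers":-0.5},{"slide":[0,0,0],"twist":0,"fingers":-0.54},{"slide":[0,0,0],"twist":0,"fingers":-0.58},{"slide":[0,0,0],"twist":0,"fingers":-0.62}]'
python3 -m inch '[{"slide":[0,0,0],"twist":0,"fingers":-0.66},{"slide":[0,0,0],"twist":0,"fingers":-0.7},{"slide":[0,0,0],"twist":0,"fingers":-1},{"slide":[0,0,0],"twist":0,"fingers":-1},{"slide":[0,0,0],"twist":0,"fingers":-1},{"slide":[0,0,0],"twist":0,"fingers":-1}]'
python3 -m inch '[{"slide":[0,0,-0.03],"twist":0,"fingers":-1},{"slide":[0,0,-0.05],"twist":0,"fingers":-1},{"slide":[0,0,-0.06],"twist":0,"fingers":-1},{"slide":[0,0,-0.06],"twist":0,"fingers":-1},{"slide":[0,0,-0.06],"twist":0,"fingers":-1},{"slide":[0,0,-0.05],"twist":0,"fingers":-1},{"slide":[0,0,-0.03],"twist":0,"fingers":-1},{"slide":[0,0,0],"twist":0,"fingers":-1}]'
python3 -c "
from h import *;snap('s5','scene');snap('w5')
t=cv2.imread('pics/s5.png')[190:360,175:340];w=cv2.imread('pics/w5.png')
t=cv2.resize(t,None,fx=2,fy=2,interpolation=2);w=cv2.resize(w,(453,340));cv2.imwrite('pics/c5.png',np.hstack([t,w]))"
```

```text
time: 11.77
position: [0.6537, -0.0844, 0.1447]
tool_rot: [-3.141, 0.0, 1.68]
ft_force: [-2.7, -0.5, 4.5]
opening: 0.205
finger_force: 49.1
time: 12.27
position: [0.6538, -0.0844, 0.1448]
tool_rot: [-3.141, 0.0, 1.68]
ft_force: [-4.0, 0.2, 5.2]
opening: 0.201
finger_force: 58.8
time: 12.93
position: [0.6542, -0.0844, 0.1585]
tool_rot: [3.141, 0.0, 1.68]
ft_force: [-0.4, 0.1, -1.9]
opening: 0.199
finger_force: 58.5
[ 0.65424992 -0.08439362  0.15848662] [3.14100348e+00 1.33691686e-04 1.67955960e+00] [ 0.24  0.57 -0.3   1.55  0.19  1.05  0.  ]
[ 0.65412947 -0.08435732  0.15827647] [3.14129516e+00 8.51232864e-05 1.67961752e+00] [ 0.24  0.57 -0.3   1.55  0.19  1.05  0.  ]
```

View pics/c5.png

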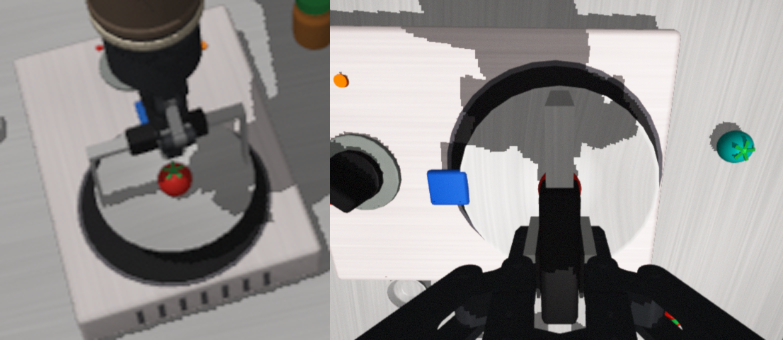

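Held level with the tomato centred at (174,178), and the dish is off the plate. Now I continue the lift, then turn.

```bash
python3 -m inch '[{"slide":[0,0,-0.05],"twist":0,"fingers":-1},{"slide":[0,0,-0.1],"twist":0,"fingers":-1},{"slide":[0,0,-0.15],"twist":0,"fingers":-1},{"slide":[0,0,-0.15],"twist":0,"fingers":-1},{"slide":[0,0,-0.15],"twist":0,"fingers":-1},{"slide":[0,0,-0.15],"twist":0,"fingers":-1},{"slide":[0,0,-0.15],"twist":0,"fingers":-1},{"slide":[0,0,-0.15],"twist":0,"fingers":-1}]'
python3 -m inch '[{"slide":[0,0,-0.15],"twist":0,"fingers":-1},{"slide":[0,0,-0.15],"twist":0,"fingers":-1},{"slide":[0,0,-0.15],"twist":0,"fingers":-1},{"slide":[0,0,-0.15],"twist":0,"fingers":-1},{"slide":[0,0,-0.15],"twist":0,"fingers":-1},{"slide":[0,0,-0.15],"twist":0,"fingers":-1},{"slide":[0,0,-0.1],"twist":0,"fingers":-1},{"slide":[0,0,-0.05],"twist":0,"fingers":-1}]'
python3 -m inch '[{"slide":[0,0,0],"twist":0,"fingers":-1},{"slide":[0,0,0],"twist":0.05,"fingers":-1},{"slide":[0,0,0],"twist":0.1,"fingers":-1},{"slide":[0,0,0],"twist":0.15,"fingers":-1},{"slide":[0,0,0],"twist":0.2,"fingers":-1},{"slide":[0,0,0],"twist":0.25,"fingers":-1},{"slide":[0,0,0],"twist":0.3,"fingers":-1},{"slide":[0,0,0],"twist":0.3,"fingers":-1}]'
python3 -c "
from h import *;c=snap('s6','scene');cv2.imwrite('pics/c6.png',cv2.resize(c['frame'][130:330,130:330],None,fx=2.5,fy=2.5))"
```

```text
time: 13.7
position: [0.6541, -0.0844, 0.2009]
tool_rot: [3.141, 0.0, 1.68]
ft_force: [0.1, 0.4, -2.8]
opening: 0.204
finger_force: 58.6
time: 14.37
position: [0.6543, -0.0844, 0.243]
tool_rot: [3.141, 0.0, 1.68]
ft_force: [-0.3, 0.6, -2.0]
opening: 0.194
finger_force: 58.6
time: 15.03
position: [0.654, -0.0843, 0.242]
tool_rot: [-3.141, 0.0, 1.535]
ft_force: [-0.3, 0.4, -2.4]
opening: 0.2
finger_force: 58.6
[ 0.65402564 -0.08434181  0.24200535] [-3.14148331e+00  1.51081699e-06  1.53519852e+00] [ 0.22  0.5  -0.27  1.45  0.14  1.21 -0.1 ]
```

View pics/c6.png

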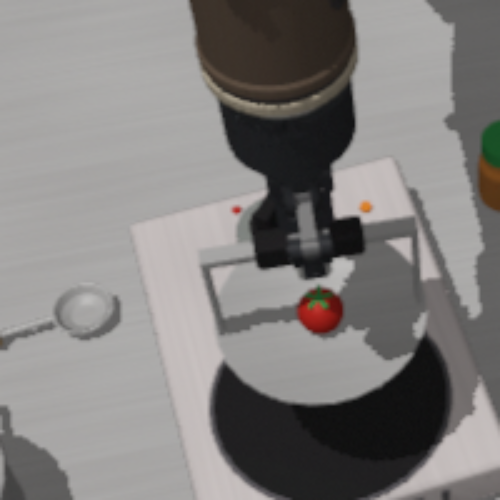

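Lifted level about 10 cm, tomato centred at (320,310), hot plate bare. I complete the turn.

```bash
python3 -m inch '[{"slide":[0,0,0],"twist":0.4,"fingers":-1},{"slide":[0,0,0],"twist":0.5,"fingers":-1},{"slide":[0,0,0],"twist":0.5,"fingers":-1},{"slide":[0,0,0],"twist":0.5,"fingers":-1},{"slide":[0,0,0],"twist":0.5,"fingers":-1},{"slide":[0,0,0],"twist":0.5,"fingers":-1},{"slide":[0,0,0],"twist":0.5,"fingers":-1},{"slide":[0,0,0],"twist":0.5,"fingers":-1}]'
python3 -m inch '[{"slide":[0,0,0],"twist":0.5,"fingers":-1},{"slide":[0,0,0],"twist":0.5,"fingers":-1},{"slide":[0,0,0],"twist":0.5,"fingers":-1},{"slide":[0,0,0],"twist":0.5,"fingers":-1},{"slide":[0,0,0],"twist":0.5,"fingers":-1},{"slide":[0,0,0],"twist":0.5,"fingers":-1},{"slide":[0,0,0],"twist":0.5,"fingers":-1},{"slide":[0,0,0],"twist":0.5,"fingers":-1}]'
python3 -m inch '[{"slide":[0,0,0],"twist":0.5,"fingers":-1},{"slide":[0,0,0],"twist":0.5,"fingers":-1},{"slide":[0,0,0],"twist":0.5,"fingers":-1},{"slide":[0,0,0],"twist":0.5,"fingers":-1},{"slide":[0,0,0],"twist":0.5,"fingers":-1},{"slide":[0,0,0],"twist":0.5,"fingers":-1},{"slide":[0,0,0],"twist":0.5,"fingers":-1},{"slide":[0,0,0],"twist":0.5,"fingers":-1}]'
python3 -m inch '[{"slide":[0,0,-0.04],"twist":0.4,"fingers":-1},{"slide":[0,0,-0.04],"twist":0.3,"fingers":-1},{"slide":[0,0,0],"twist":0.25,"fingers":-1},{"slide":[0,0,0],"twist":0.15,"fingers":-1},{"slide":[0,0,0],"twist":0.1,"fingers":-1},{"slide":[0,0,0],"twist":0,"fingers":-1},{"slide":[0,0,0],"twist":0,"fingers":-1},{"slide":[0,0,0],"twist":0,"fingers":-1}]'
python3 -c "
from h import *;c=snap('s7','scene');t=snap('t7','top')
a=c['frame'][130:360,130:480];b=t['frame'][130:360,170:470];cv2.imwrite('pics/c7.png',cv2.resize(np.hstack([a,b]),None,fx=1.23,fy=1.23))"
```

```text
time: 15.75
position: [0.654, -0.0843, 0.2421]
tool_rot: [3.142, 0.0, 1.127]
ft_force: [-0.8, -0.1, -2.3]
opening: 0.2
finger_force: 58.6
time: 16.42
position: [0.654, -0.0843, 0.2421]
tool_rot: [-3.142, 0.0, 0.708]
ft_force: [-0.2, 1.1, -3.7]
opening: 0.198
finger_force: 58.6
time: 17.08
position: [0.654, -0.0842, 0.242]
tool_rot: [-3.142, 0.0, 0.289]
ft_force: [-0.2, -0.6, -2.6]
opening: 0.204
finger_force: 58.6
time: 17.75
position: [0.654, -0.0844, 0.2452]
tool_rot: [-3.142, 0.0, 0.167]
ft_force: [-0.1, 0.1, -2.9]
opening: 0.2
finger_force: 58.6
[ 0.65398808 -0.08435611  0.24523649] [-3.14156366e+00  1.20475923e-04  1.66863438e-01] [ 0.02  0.48  0.04  1.46 -0.02  1.2  -1.34]
[ 0.65399376 -0.08439178  0.24523267] [-3.14156783e+00  1.20084483e-04  1.66738188e-01] [ 0.02  0.48  0.04  1.46 -0.02  1.2  -1.34]
```

View pics/c7.png

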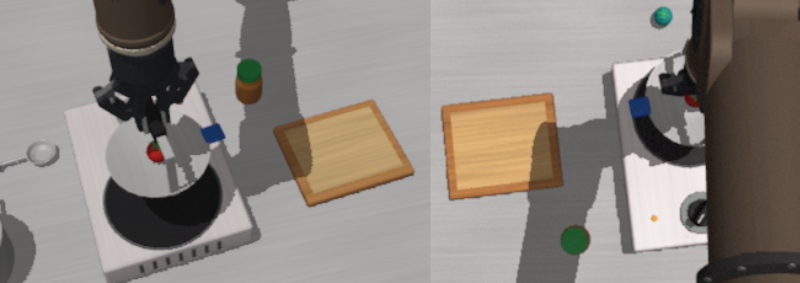

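The final view shows the dish level about 10 cm above the plate, tab at (212,133) pointing at the board, and the tomato centred at (156,152). Jar and spoon are in place. I hand the job in.

```bash
python3 -c "
from workcell import arm;print(arm.job_done())"
```

```text
the job is handed in; nothing more can be done
None
```

The warmer is off (knob turned to its stop and released), and the dish is held level about 10 cm above the hot plate with its tab pointing at the board and the tomato still centred; I handed the job in at about 18 s, and the judge's verdict was not shown.

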